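# Snug the oil plug of a gear unit

## Task

The oil filler plug on top of the gear unit is only loosely started. Turn it by its T-bar, clockwise seen from above, until the tapered thread bites and the plug is firmly snug, so that the copper collar under it has just been dragged round a little, but stop before it is over-tightened; then let go of it. Leave everything else on the bench where it is.

Things in the scene. Friction and masses are not known exactly. Their poses are not given: they have to be found in the camera images.
- unit: Grey gear unit with motor, bolted down, turned up to 0.4 rad. Origin on the bench, straight under the plug's axis; z up, x from gearbox to motor. Gearbox 150 x 150 mm, top at 90 mm height; round boss 56 mm across round the plug, top at 102 mm. Motor lies along +x out to 251 mm, about 115 mm high. Output shaft 53 mm out at -x, at 52 mm height.
- box_face (a point): Top edge, at mid-width, of the terminal box face nearest the plug: at x = 69 mm of the unit. Box 90 mm wide (y +-45), 70 mm deep away from the plug, top 155 mm above the bench. The bar passes the face by 2 mm; a finger pushing near the bar's end may not fit through there: then lift it out and push the bar's opposite arm.
- plug: Brass tapered plug, hub 26 mm across, with a steel T-bar through it: 10 mm thick, 14 mm balls at the ends, tips 67 mm from the axis, both arms alike. Origin on the axis at the hub's underside, 106 mm above the bench; the bar lies along its x (both ways), centre line 128 mm above the bench. It turns about the vertical only, height fixed; clockwise from above (yaw falling) tightens.
- plug_top (a point): Top of the hub, on the axis, 138 mm above the bench. The plug turns easily (0.05 N m, 1 N at 50 mm) and stays put for 1.4 to 2.6 rad, different each time and not visible; then the taper bites: it stands still up to 0.45 N m (9 N at 50 mm), then wedges on, gaining 0.65 N m per rad, collar with it. Snug: 0.55 to 0.8 N m (11 to 16 N at 50 mm). No spring-back.
- bar_end (a point): Centre of the ball on one end of the T-bar (the +x end of the plug's frame): 60 mm from the axis, 128 mm above the bench.
- collar_mark (a point): Small dark notch on the copper collar (38 mm across, 4 mm thick, top 106 mm above the bench) under the hub; the point is 15 mm from the axis. The collar stays still while the plug runs in, and turns with it once the taper has bitten: the mark should end 2 to 9 mm from its start (0.13 to 0.6 rad); beyond that the plug is over-tightened.
- lampholder: Bystander: brass lamp holder, 40 mm across, 42 mm high, loose, standing at the unit's +y side; origin under its centre.
- screwdriver: Bystander: screwdriver 190 mm long lying at the unit's -y side; origin near its middle, on the bench.
- wrench: Bystander: small wrench 160 mm long lying at the +y side of the unit, beyond the lamp holder; origin near its middle, on the bench.
- relay: Bystander: clear-cased relay 50 x 36 x 48 mm, at the motor's -y side; origin under its centre.
- spare_plug: Bystander: spare brass plug without bar, 32 mm across, 30 mm high, at the motor's +y side; origin under its centre.
- meter: Bystander: hand-held multimeter 180 x 90 x 34 mm lying to the robot's right; origin under its centre.
- grease_jar: Bystander: white jar 68 mm across, 90 mm high, to the robot's left; origin under its centre.

How it is judged:
By the outcome, as a careful person would: the job done as asked, in the order asked, and still so for the second after the job is handed in, with the robot touching nothing.
It also fails if it takes over 58 s, if anything falls off the work surface, if the arm or the gripper's body presses on something with over 40 N, if the wrist force passes 120 N, or if a joint passes its speed limit or range.

## Robot

A 6-joint arm with a two-finger parallel gripper is mounted at the origin on the work surface. World frame = base frame: x ahead of the robot, y to its left, z up, the work surface at z = 0. Lengths are in m, angles in rad, forces in N, time in s.
With the tool pointing down it reaches from about 0.4 to 0.825 m from the base axis. Payload 7 kg.
Tool frame: the origin (TCP) lies on the centre line of the jaws, within the pads' length; the fingertips stand 22 mm ahead of it and the grasp point (between the pads) lies 3 mm ahead of it; z points along the fingers, y is the line along which they close (so a half turn about z gives the same grasp; the last joint's range is limited). The gripper opens to 88 mm and grips with 3 to 60 N. Pads are 19 mm wide; open, the fingers measure 130 mm over their backs; the gripper's body (78 mm by 193 mm) begins 47 mm behind the grasp point.
Start: joints at [-1.054, 0.359, 0.012, 0, -1.224, -0.288], TCP at [0.153, -0.657, 0.249] pointing down, gripper open.
Joint ranges: [-3.07, 3.07], [-1.43, 2.12], [-1.02, 1.25], [-3.03, 1.67], [-3.05, -0], [-3.03, 3.03]. Speed limits (rad/s): [2.39, 2.39, 3.01, 3.14, 3.14, 3.14].

## Interface

Orientations are given as [roll, pitch, yaw] about the fixed x, y, z axes, in that order (R = Rz(yaw) Ry(pitch) Rx(roll)).
In Python, from station import monitor, viewer, order gives the robot as it stands. The module is installed in compiled form; this text tells all that it offers.
- The arm moves only by the tool servo_tool, never from a script. Its argument "targets" is a list of rows, each an object with "angular": the turn, a rotation vector about the tool's x, y, z in degrees, a list of three; "xyz": the shift along the tool's x, y, z in cm, a list of three; "claw": the finger opening in cm, from 0 to 8.76. A call has 1 to 20 rows; each row shifts and turns the commanded pose from where the row before left it, along the tool's axes as they then stand; what a row does not reach is not made up. A row lasts 1/10 s, in which the tool goes at most 50 mm and 8.59 degrees, less where a joint would pass 70% of its speed; a pose out of reach is approached as far as the arm can. A call is refused whole if a number of a shift passes 5 or a number of a turn 8.59, either way. A call with a gripper value outside its range is refused whole. The fingers move at their own pace and stop on an object; "force" is the grip in N (left out, the last holds). Time passes only in rows, so rows that do not move let the fingers close. It gives the time, the measured TCP pose, the force, the opening and the grip force at its end, in the units of the state.
- monitor.get_state(): the state, without advancing time (a new reading comes with each control period).
- viewer.grab_frame(name): name is "scene" or "top" or "wrist"; returns a dict with "color" (384x512x3 uint8, blue, green, red), "fovy" (degrees; the focal length in pixels is half the picture's height over the tangent of half this angle, whatever the lens; pixels are square), "cx", "cy" (the principal point, pixels), "R" (3x3) and "t" (3): a world point X has camera coordinates R X + t. Camera axes: x right, y down, z forward; pixel columns grow to the right and rows downward; lengths in m; the calibration is good to about 2 mm. A picture is of the moment at which its call begins. There is no depth.
- order.job_done(): hands the job in; it is judged then, once.
The state is a dict: "t": time; "q": joint angles; "qd": joint speeds; "joint_efforts": joint torques, N m; "eef_pos": TCP position; "ee_rot": TCP orientation; "force": force on the tool from outside, world axes, zero at the start; "moment": the same for the moment, N m; "width": finger opening in m; "gripper_force": force on a finger pad.
Only numpy, scipy, OpenCV 4.12 (cv2) and the standard library are available. Lean on these libraries where they do the work, as an engineer would, in place of code of your own. Each camera call takes 0.05 s, during which the arm holds its last target. There are 200 camera calls.

## Working session

There is one attempt and no reset: what is moved stays moved. The work goes in short steps, Python scripts to look and compute and a tool call to move; the robot and the scene stay as the last step left them, time stands still between calls to the robot, and variables do not carry over. Pictures are saved under pics/ and viewed, at most 10 in all, crops included, and the job is handed in when it is done.

Besides the shell and the picture viewer there is one more tool, called by a JSON object that holds its "name" and its "arguments", one argument or row to a line. servo_tool: Moves the arm, as the interface text tells. Its arguments: {"type":"object","properties":{"targets":{"type":"array"},"force":{"type":"number"}},"required":["targets"]}

```bash
mkdir -p pics; cat > h.py <<'E'
import numpy as np, cv2
from station import monitor, viewer, order
def grab(n,f):
    d=viewer.grab_frame(n); cv2.imwrite(f'pics/{f}.png',d['color'])
    np.savez(f'pics/{f}.npz',**{k:d[k] for k in('fovy','cx','cy','R','t')}); return d
def ray(d,u,v):
    f=192/np.tan(np.radians(float(d['fovy']))/2)
    R=np.array(d['R']);c=-R.T@np.array(d['t'])
    r=R.T@np.array([(u-d['cx'])/f,(v-d['cy'])/f,1]);return c,r/np.linalg.norm(r)
def plane(d,u,v,z):
    c,r=ray(d,u,v);return c+r*(z-c[2])/r[2]
def proj(d,X):
    f=192/np.tan(np.radians(float(d['fovy']))/2)
    p=np.array(d['R'])@X+np.array(d['t']);return f*p[0]/p[2]+d['cx'],f*p[1]/p[2]+d['cy']
def two(a,pa,b,pb):
    c1,r1=ray(a,*pa);c2,r2=ray(b,*pb)
    s=np.linalg.lstsq(np.c_[r1,-r2],c2-c1,rcond=None)[0]
    p,q=c1+s[0]*r1,c2+s[1]*r2;return (p+q)/2,np.linalg.norm(p-q)
E
python3 - <<'E'
from h import *
a=grab('scene','s0');b=grab('top','t0')
for d in(a,b):print(d['fovy'],d['cx'],d['cy'],-np.array(d['R']).T@d['t'])
s=monitor.get_state();print(s)
cv2.imwrite('pics/m0.png',cv2.resize(a['color'],(800,600)));cv2.imwrite('pics/m1.png',cv2.resize(b['color'],(800,600)))
E
```

```text
44.46573195129791 245.83743666172083 189.81187836355318 [ 1.17013474 -0.57690692  1.2228089 ]
49.09180304381032 256.03408962002305 192.77591962434423 [ 0.38336425 -0.04355818  1.30929929]
{'t': 0.1, 'q': array([-1.05388247e+00,  3.59335078e-01,  1.11576012e-02, -2.86056868e-04,
       -1.22413449e+00, -2.88094869e-01]), 'qd': array([ 0.00099444, -0.00109649,  0.00068899,  0.00256336, -0.00090206,
        0.00085663]), 'joint_efforts': array([-2.87544397e-03, -5.84161735e+01,  2.93750525e+01,  7.01558679e+00,
        1.01311225e-02, -6.97946643e-05]), 'eef_pos': array([ 0.15297945, -0.65701526,  0.2477107 ]), 'ee_rot': array([ 3.14006307e+00, -1.72825315e-04, -2.91287093e+00]), 'force': array([-0.01303484, -0.22771002,  0.98928065]), 'moment': array([ 0.01881332, -0.03826323,  0.00149294]), 'gripper_force': 0.0, 'width': 0.08737164150827069}
```

View pics/m0.png

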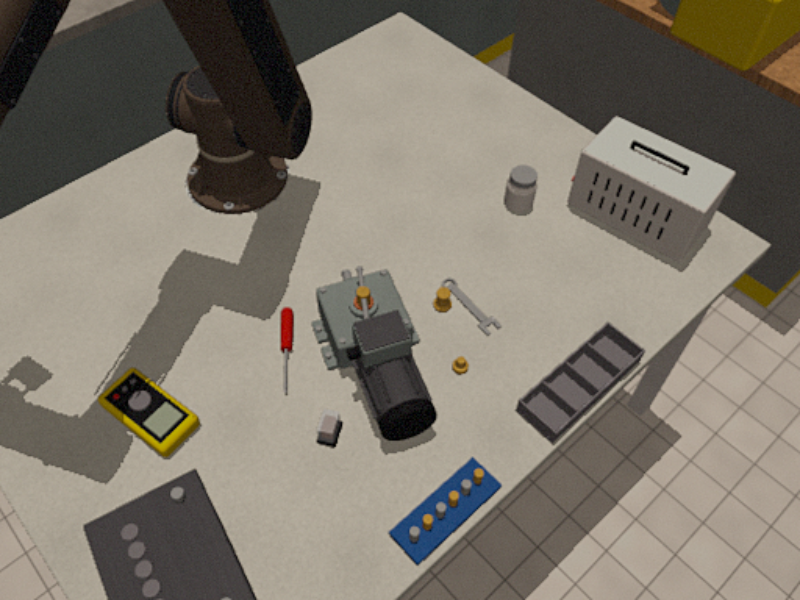

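View pics/m1.png

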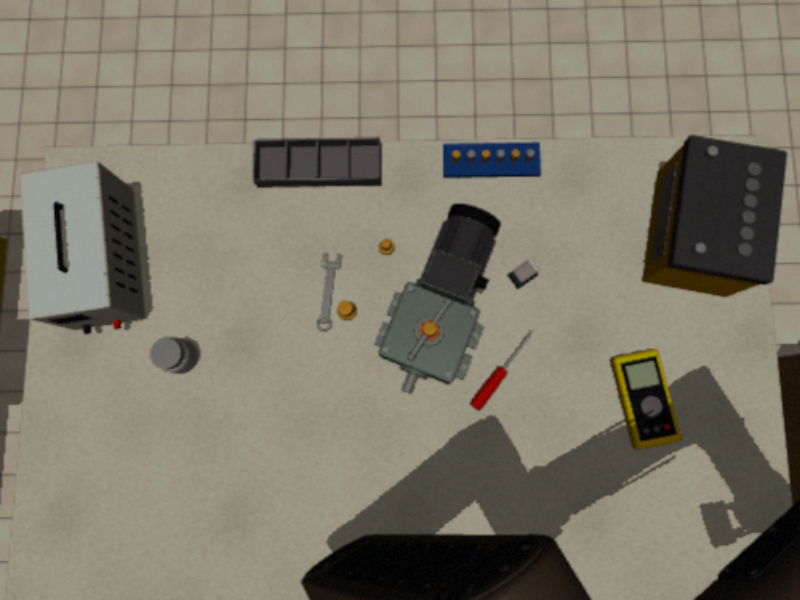

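The plug is at about (429,330) in the 800 px top view and (363,297) in the scene view. The bar points roughly along the unit's x, with the terminal box beyond its upper end. I'll measure next.

```bash
python3 - <<'E'
from h import *
out=[];ds={};hub={}
for n,c in(('s0',(232,190)),('t0',(274,211))):
    im=cv2.imread(f'pics/{n}.png');d=dict(np.load(f'pics/{n}.npz'));ds[n]=d
    hsv=cv2.cvtColor(im,cv2.COLOR_BGR2HSV)
    m=cv2.inRange(hsv,(5,110,90),(30,255,255));
    k,l,st,ce=cv2.connectedComponentsWithStats(m)
    for i in range(1,k):
        if np.hypot(*(ce[i]-c))<20:print(n,st[i],ce[i])
    x,y=c;cr=im[y-34:y+34,x-45:x+45];out.append(cv2.resize(cr,(400,302),interpolation=cv2.INTER_CUBIC))
cv2.imwrite('pics/c0.png',np.hstack(out))
E
```

```text
s0 [226 183  11  15  77] [230.87012987 188.48051948]
s0 [236 190   3   7  13] [237.15384615 193.23076923]
t0 [268 205  14  13 116] [274.61206897 210.77586207]
```

View pics/c0.png

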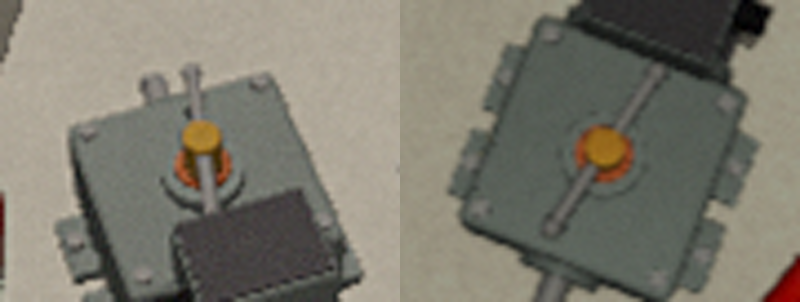

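The crop shows the hub top at (202,132) left and (605,147) right, with ball ends at (191,72) left and (549,228) and (658,70) right. I'll triangulate them.

```bash
python3 - <<'E'
from h import *
S=dict(np.load('pics/s0.npz'));T=dict(np.load('pics/t0.npz'))
s=lambda x,y:(187+(x+.5)/4.444-.5,156+(y+.5)/4.444-.5)
t=lambda x,y:(229+(x-399.5)/4.444-.5,177+(y+.5)/4.444-.5)
print('hub',two(S,s(202,131),T,t(605,147)),plane(T,*t(605,147),.138),plane(S,*s(202,131),.138))
print('near ball',two(S,s(191,72),T,t(549,228)),plane(T,*t(549,228),.128))
a=plane(T,*t(549,228),.128);b=plane(T,*t(658,70),.128);print('far',b,'mid',(a+b)/2,np.linalg.norm(b-a),'bar yaw',np.arctan2(*(b-a)[1::-1]))
# unit yaw: gearbox corners top
c=[plane(T,*t(*p),.09) for p in((545,17),(748,95),(665,290),(463,222))]
for i in range(4):
    e=c[i]-c[(i+1)%4];print(c[i].round(3),np.linalg.norm(e),np.degrees(np.arctan2(e[1],e[0])))
print(np.mean(c,0))
print('box edge ends',plane(S,*s(172,237),.155),plane(S,*s(300,190),.155))
E
```

```text
hub (array([ 0.53333711, -0.06587747,  0.14287721]), np.float64(0.001897221656809447)) [ 0.53341808 -0.06675315  0.138     ] [ 0.53096906 -0.06276048  0.138     ]
near ball (array([ 0.48320804, -0.03113186,  0.12872307]), np.float64(0.0006594681708407574)) [ 0.48345683 -0.03085222  0.128     ]
far [ 0.58403498 -0.1015559   0.128     ] mid [ 0.53374591 -0.06620406  0.128     ] 0.12294297946288463 bar yaw -0.6127182109251998
[ 0.627 -0.029  0.09 ] 0.1437529955335328 67.96595465639864
[ 0.573 -0.162  0.09 ] 0.13949643847398518 -24.138155558799344
[ 0.446 -0.105  0.09 ] 0.13858488843226097 -109.05624403478669
[0.491 0.026 0.09 ] 0.1466019231383198 158.0572382663183
[ 0.5342861  -0.06770995  0.09      ]
box edge ends [ 0.59067246 -0.13825158  0.155     ] [ 0.61724069 -0.05542399  0.155     ]
```

Estimates:
- **Axis:** about (0.5335, -0.066).
- **Bar yaw:** about -35°, with the unit at about -22°.

Plan: straddle the far arm at r ≈ 38 mm, which clears the box, and walk it clockwise along an arc while reading the force.

{"name": "servo_tool", "arguments": {
  "targets": [
    {"xyz": [-2.65,2.305,0],"angular": [0,0,0],"claw": 3},
    {"xyz": [-2.65,2.305,0],"angular": [0,0,0],"claw": 3},
    {"xyz": [-2.65,2.305,0],"angular": [0,0,0],"claw": 3},
    {"xyz": [-2.65,2.305,0],"angular": [0,0,0],"claw": 3},
    {"xyz": [-2.65,2.305,0],"angular": [0,0,0],"claw": 3},
    {"xyz": [-2.65,2.305,0],"angular": [0,0,0],"claw": 3},
    {"xyz": [-2.65,2.305,0],"angular": [0,0,0],"claw": 3},
    {"xyz": [-2.65,2.305,0],"angular": [0,0,0],"claw": 3},
    {"xyz": [-2.65,2.305,0],"angular": [0,0,0],"claw": 3},
    {"xyz": [-2.65,2.305,0],"angular": [0,0,0],"claw": 3},
    {"xyz": [-2.65,2.305,0],"angular": [0,0,0],"claw": 3},
    {"xyz": [-2.65,2.305,0],"angular": [0,0,0],"claw": 3},
    {"xyz": [-2.65,2.305,0],"angular": [0,0,0],"claw": 3},
    {"xyz": [-2.65,2.305,0],"angular": [0,0,0],"claw": 3},
    {"xyz": [-2.65,2.305,0],"angular": [0,0,0],"claw": 3},
    {"xyz": [-2.65,2.305,0],"angular": [0,0,0],"claw": 3},
    {"xyz": [-2.65,2.305,0],"angular": [0,0,0],"claw": 3},
    {"xyz": [-2.65,2.305,0],"angular": [0,0,0],"claw": 3},
    {"xyz": [-2.65,2.305,0],"angular": [0,0,0],"claw": 3},
    {"xyz": [-2.65,2.305,0],"angular": [0,0,0],"claw": 3}
  ]
}}

```text
t: 2.1
eef_pos: [0.5651, -0.0868, 0.2483]
ee_rot: [3.141, -0.0, -2.913]
force: [0.8, 0.6, 0.6]
width: 0.0303
gripper_force: 0.0
```

{"name": "servo_tool", "arguments": {
  "targets": [
    {"xyz": [0,0,0],"angular": [0,0,-7.75],"claw": 3},
    {"xyz": [0,0,0],"angular": [0,0,-7.75],"claw": 3},
    {"xyz": [0,0,0],"angular": [0,0,-7.75],"claw": 3},
    {"xyz": [0,0,0],"angular": [0,0,-7.75],"claw": 3},
    {"xyz": [0,0,0],"angular": [0,0,-7.75],"claw": 3},
    {"xyz": [0,0,0],"angular": [0,0,-7.75],"claw": 3},
    {"xyz": [0,0,0],"angular": [0,0,-7.75],"claw": 3},
    {"xyz": [0,0,0],"angular": [0,0,-7.75],"claw": 3},
    {"xyz": [0,0,0],"angular": [0,0,-7.75],"claw": 3},
    {"xyz": [0,0,0],"angular": [0,0,-7.75],"claw": 3},
    {"xyz": [0,0,0],"angular": [0,0,-7.75],"claw": 3},
    {"xyz": [0,0,0],"angular": [0,0,-7.75],"claw": 3},
    {"xyz": [0,0,0],"angular": [0,0,-7.75],"claw": 3},
    {"xyz": [0,0,0],"angular": [0,0,-7.75],"claw": 3},
    {"xyz": [0,0,0],"angular": [0,0,-7.75],"claw": 3},
    {"xyz": [0,0,0],"angular": [0,0,-7.75],"claw": 3},
    {"xyz": [0,0,0],"angular": [0,0,-7.75],"claw": 3},
    {"xyz": [0,0,0],"angular": [0,0,0],"claw": 3},
    {"xyz": [0,0,0],"angular": [0,0,0],"claw": 3}
  ]
}}

```text
t: 4.0
eef_pos: [0.5645, -0.0882, 0.2483]
ee_rot: [3.141, 0.0, -0.617]
force: [-0.5, -0.7, -0.2]
width: 0.03
gripper_force: 0.0
```

```bash
python3 - <<'E'
from h import *
a=grab('wrist','w1');s=monitor.get_state()
print(s['t'],s['q'],s['eef_pos'],s['ee_rot'],s['force'],s['width'])
print(a['fovy'],-np.array(a['R']).T@a['t'],[proj(a,np.array(p)) for p in((.5335,-.066,.138),(.5843,-.1010,.128),(.4835,-.031,.128))])
cv2.imwrite('pics/w1b.png',cv2.resize(a['color'],(800,600)))
E
```

```text
4.05 [ 1.87279089e-01  1.89659668e-01 -2.21229808e-01 -6.95844108e-05
 -1.16025377e+00  7.66452324e-01] [ 0.5645941  -0.08819984  0.24838577] [ 3.14138699e+00  2.86571372e-04 -6.17092726e-01] [-0.56248701  0.02743187  1.40352397] 0.029776608673560776
67.7945761753464 [ 0.63329686 -0.13701749  0.38537378] [(np.float64(255.50419205659946), np.float64(233.33519234622423)), (np.float64(254.4768419259668), np.float64(167.90774615379277)), (np.float64(255.9607800050068), np.float64(281.44047657700645))]
```

View pics/w1b.png

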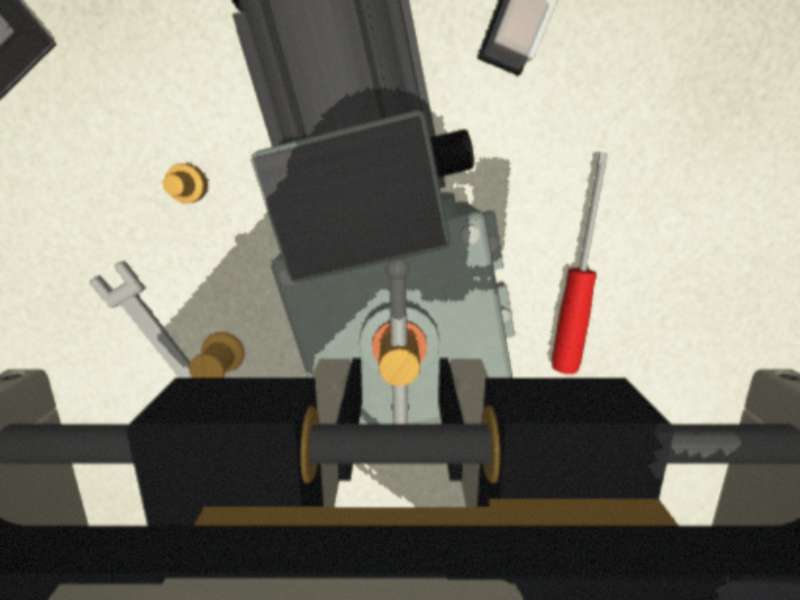

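The wrist view shows the hub at (399,366) and the far ball at (398,268) in the 800 px frame. The bar is centred between the fingers and agrees with the prediction. Descend and close to 1.6 cm.

{"name": "servo_tool", "arguments": {
  "targets": [
    {"xyz": [0,0,1.13],"angular": [0,0,0],"claw": 3},
    {"xyz": [0,0,1.13],"angular": [0,0,0],"claw": 3},
    {"xyz": [0,0,1.13],"angular": [0,0,0],"claw": 3},
    {"xyz": [0,0,1.13],"angular": [0,0,0],"claw": 3},
    {"xyz": [0,0,1.13],"angular": [0,0,0],"claw": 3},
    {"xyz": [0,0,1.13],"angular": [0,0,0],"claw": 3},
    {"xyz": [0,0,1.13],"angular": [0,0,0],"claw": 3},
    {"xyz": [0,0,1.13],"angular": [0,0,0],"claw": 3},
    {"xyz": [0,0,1.13],"angular": [0,0,0],"claw": 3},
    {"xyz": [0,0,1.13],"angular": [0,0,0],"claw": 3},
    {"xyz": [0,0,0],"angular": [0,0,0],"claw": 1.6},
    {"xyz": [0,0,0],"angular": [0,0,0],"claw": 1.6},
    {"xyz": [0,0,0],"angular": [0,0,0],"claw": 1.6},
    {"xyz": [0,0,0],"angular": [0,0,0],"claw": 1.6}
  ]
}}

```text
t: 5.45
eef_pos: [0.5651, -0.0882, 0.1362]
ee_rot: [-3.141, -0.001, -0.613]
force: [0.1, 0.1, -0.4]
width: 0.0163
gripper_force: 0.0
```

```bash
python3 - <<'E'
from h import *
a=grab('wrist','w2');s=monitor.get_state()
print(s['t'],s['eef_pos'],s['ee_rot'],s['force'],s['moment'],s['width'])
print(proj(a,np.array((.5335,-.066,.138))),proj(a,np.array((.5335,-.066,.106))))
cv2.imwrite('pics/w2b.png',cv2.resize(a['color'],(800,600)))
E
```

```text
5.5 [ 0.56503265 -0.08814522  0.1361431 ] [-3.14087629e+00 -7.91154477e-04 -6.13248616e-01] [-0.48095255 -0.70273439 -1.20458782] [-0.05986423  0.18993622  0.01047861] 0.016300808389250014
(np.float64(255.85989788575037), np.float64(320.2375611831105)) (np.float64(255.84974309530145), np.float64(286.0773320764915))
```

View pics/w2b.png

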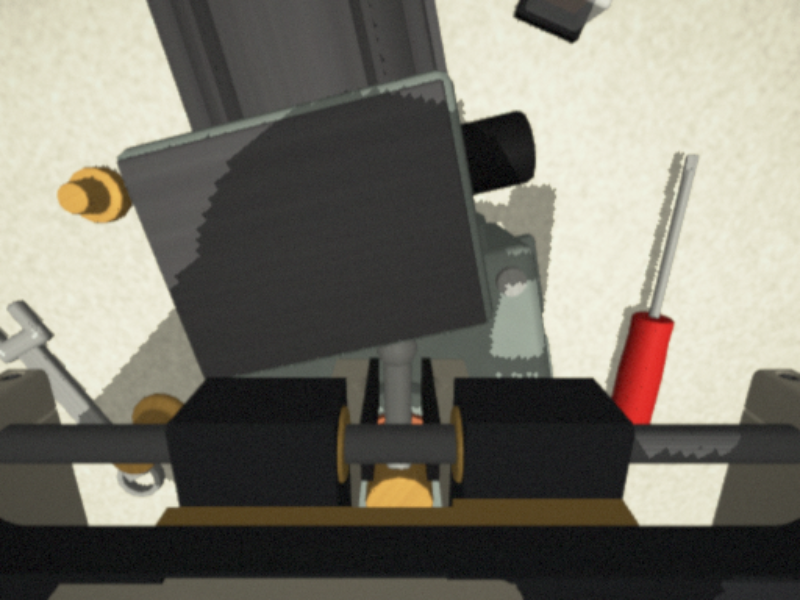

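The bar is centred between the fingers at (398,400) in the 800 px frame, clear of the box. Sweep the first 72°, which is below the earliest bite at 80°.

{"name": "servo_tool", "arguments": {
  "targets": [
    {"xyz": [0,0.28,0],"angular": [0,0,0],"claw": 1.6},
    {"xyz": [-0.009,0.269,0],"angular": [0,0,4],"claw": 1.6},
    {"xyz": [-0.009,0.269,0],"angular": [0,0,4],"claw": 1.6},
    {"xyz": [-0.009,0.269,0],"angular": [0,0,4],"claw": 1.6},
    {"xyz": [-0.009,0.269,0],"angular": [0,0,4],"claw": 1.6},
    {"xyz": [-0.009,0.269,0],"angular": [0,0,4],"claw": 1.6},
    {"xyz": [-0.009,0.269,0],"angular": [0,0,4],"claw": 1.6},
    {"xyz": [-0.009,0.269,0],"angular": [0,0,4],"claw": 1.6},
    {"xyz": [-0.009,0.269,0],"angular": [0,0,4],"claw": 1.6},
    {"xyz": [-0.009,0.269,0],"angular": [0,0,4],"claw": 1.6},
    {"xyz": [-0.009,0.269,0],"angular": [0,0,4],"claw": 1.6},
    {"xyz": [-0.009,0.269,0],"angular": [0,0,4],"claw": 1.6},
    {"xyz": [-0.009,0.269,0],"angular": [0,0,4],"claw": 1.6},
    {"xyz": [-0.009,0.269,0],"angular": [0,0,4],"claw": 1.6},
    {"xyz": [-0.009,0.269,0],"angular": [0,0,4],"claw": 1.6},
    {"xyz": [-0.009,0.269,0],"angular": [0,0,4],"claw": 1.6},
    {"xyz": [-0.009,0.269,0],"angular": [0,0,4],"claw": 1.6},
    {"xyz": [-0.009,0.269,0],"angular": [0,0,4],"claw": 1.6},
    {"xyz": [-0.009,0.269,0],"angular": [0,0,4],"claw": 1.6}
  ]
}}

```text
t: 7.4
eef_pos: [0.5206, -0.1052, 0.136]
ee_rot: [-3.14, 0.001, -1.873]
force: [0.4, 0.8, 0.7]
width: 0.0162
gripper_force: 0.5
```

```bash
cat >> h.py <<'E'
C=np.array([.5335,-.066])
def rep():
    s=monitor.get_state();p=s['eef_pos'][:2]-C;y=s['ee_rot'][2]
    X=np.array([np.cos(y),np.sin(y)]);Y=np.array([X[1],-X[0]]);F=s['force'][:2];r=p@X;l=p@Y
    print('t %.2f yaw %.1f r %.1f lead %.1f turn %.1f mm-deg | Fx %.1f Fy %.1f Fz %.1f Mz %.2f torque %.3f w %.1f'%(s['t'],np.degrees(y),r*1e3,l*1e3,(-35.1-np.degrees(np.arctan2(p[1],p[0])))%360,F@X,F@Y,s['force'][2],s['moment'][2],-(p[0]*F[1]-p[1]*F[0]),s['width']*1e3))
E
python3 - <<'E'
from h import *
b=grab('top','t1');rep()
im=b['color'];x,y=274,211
cv2.imwrite('pics/c1.png',cv2.resize(im[y-45:y+45,x-60:x+60],(800,600),interpolation=cv2.INTER_CUBIC))
E
```

```text
t 7.45 yaw -107.5 r 41.3 lead 0.9 turn 73.7 mm-deg | Fx -1.4 Fy -0.4 Fz -0.4 Mz -0.04 torque -0.016 w 16.1
```

View pics/c1.png

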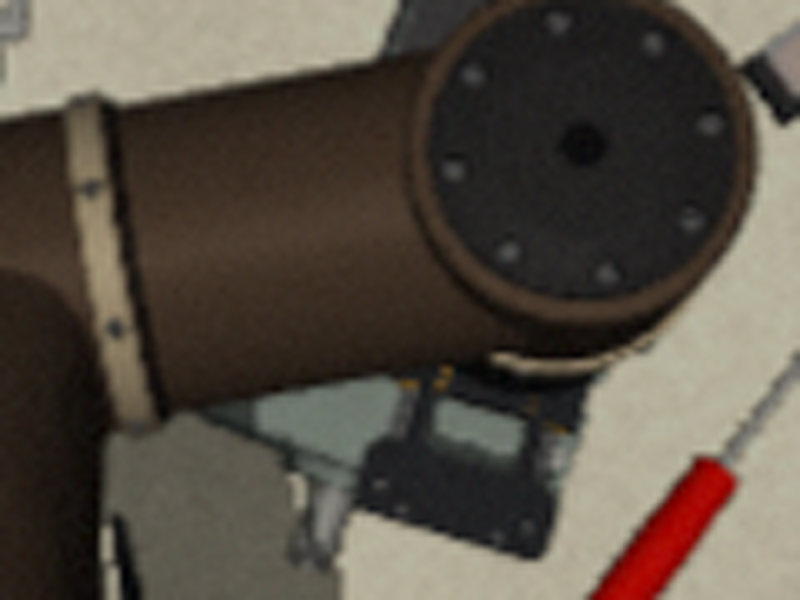

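The top view is blocked by the arm, so I'll rely on force and the wrist camera. The radius and lead drifted because the 2.8 mm lead was fixed in the starting tool frame. I'll correct that, then advance in small steps.

{"name": "servo_tool", "arguments": {
  "targets": [
    {"xyz": [-0.2,0.2,0],"angular": [0,0,0],"claw": 1.6},
    {"xyz": [-0.03,0.271,0],"angular": [0,0,4],"claw": 1.6},
    {"xyz": [-0.03,0.271,0],"angular": [0,0,4],"claw": 1.6},
    {"xyz": [0,0,0],"angular": [0,0,0],"claw": 1.6}
  ]
}}

```text
t: 7.85
eef_pos: [0.5138, -0.1003, 0.1358]
ee_rot: [-3.141, 0.0, -2.009]
force: [0.2, -0.4, -0.5]
width: 0.0159
gripper_force: 0.1
```

```bash
python3 - <<'E'
from h import *
rep()
a=grab('wrist','w3');cv2.imwrite('pics/w3b.png',cv2.resize(a['color'],(800,600)))
rep()
E
```

```text
t 7.85 yaw -115.1 r 39.4 lead 3.2 turn 84.7 mm-deg | Fx 0.3 Fy -0.3 Fz -0.5 Mz 0.03 torque -0.012 w 15.9
t 7.90 yaw -115.0 r 39.4 lead 3.3 turn 84.6 mm-deg | Fx -0.0 Fy -0.3 Fz -0.0 Mz 0.08 torque -0.011 w 16.5
```

View pics/w3b.png

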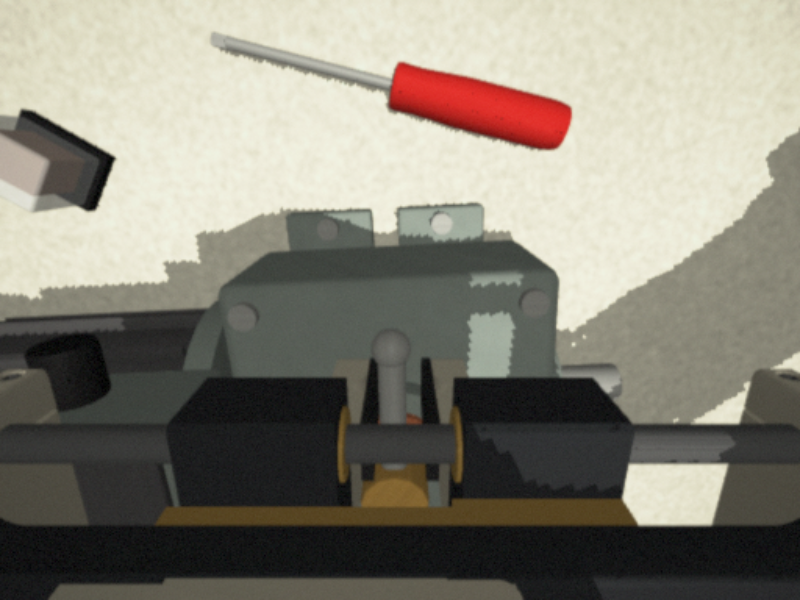

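The bar, ball at (391,348), follows the trailing finger and has turned about 80°. Continue in 8° steps.

{"name": "servo_tool", "arguments": {
  "targets": [
    {"xyz": [-0.03,0.273,0],"angular": [0,0,4],"claw": 1.6},
    {"xyz": [-0.03,0.273,0],"angular": [0,0,4],"claw": 1.6},
    {"xyz": [0,0,0],"angular": [0,0,0],"claw": 1.6}
  ]
}}

```text
t: 8.2
eef_pos: [0.5093, -0.0973, 0.1356]
ee_rot: [-3.142, 0.0, -2.147]
force: [0.8, -0.6, -0.2]
width: 0.0161
gripper_force: 0.1
```

```bash
python3 -c "from h import *;rep()"
```

```text
t 8.20 yaw -123.0 r 39.4 lead 3.2 turn 92.6 mm-deg | Fx 0.0 Fy -1.0 Fz -0.2 Mz 0.01 torque -0.038 w 16.1
```

{"name": "servo_tool", "arguments": {
  "targets": [
    {"xyz": [-0.03,0.273,0],"angular": [0,0,4],"claw": 1.6},
    {"xyz": [-0.03,0.273,0],"angular": [0,0,4],"claw": 1.6},
    {"xyz": [0,0,0],"angular": [0,0,0],"claw": 1.6}
  ]
}}

```text
t: 8.5
eef_pos: [0.5052, -0.0937, 0.1356]
ee_rot: [3.141, -0.0, -2.286]
force: [-0.4, -1.0, 1.3]
width: 0.0157
gripper_force: 0.1
```

```bash
python3 -c "from h import *;rep()"
```

```text
t 8.50 yaw -131.0 r 39.5 lead 3.2 turn 100.5 mm-deg | Fx 1.0 Fy -0.3 Fz 1.3 Mz -0.03 torque -0.017 w 15.7
```

{"name": "servo_tool", "arguments": {
  "targets": [
    {"xyz": [-0.03,0.273,0],"angular": [0,0,4],"claw": 1.6},
    {"xyz": [-0.03,0.273,0],"angular": [0,0,4],"claw": 1.6},
    {"xyz": [0,0,0],"angular": [0,0,0],"claw": 1.6}
  ]
}}

```text
t: 8.8
eef_pos: [0.5016, -0.0895, 0.1355]
ee_rot: [3.141, -0.0, -2.425]
force: [-0.7, -0.1, 0.8]
width: 0.0161
gripper_force: 0.1
```

```bash
python3 -c "from h import *;rep()"
```

```text
t 8.80 yaw -139.0 r 39.5 lead 3.2 turn 108.5 mm-deg | Fx 0.6 Fy 0.4 Fz 0.8 Mz 0.05 torque 0.015 w 16.1
```

{"name": "servo_tool", "arguments": {
  "targets": [
    {"xyz": [-0.03,0.273,0],"angular": [0,0,4],"claw": 1.6},
    {"xyz": [-0.03,0.273,0],"angular": [0,0,4],"claw": 1.6},
    {"xyz": [0,0,0],"angular": [0,0,0],"claw": 1.6}
  ]
}}

```text
t: 9.1
eef_pos: [0.4987, -0.0849, 0.1355]
ee_rot: [3.141, -0.0, -2.565]
force: [-0.3, 0.2, -0.6]
width: 0.0159
gripper_force: 0.1
```

```bash
python3 -c "from h import *;rep()"
```

```text
t 9.10 yaw -146.9 r 39.5 lead 3.2 turn 116.4 mm-deg | Fx 0.1 Fy 0.3 Fz -0.6 Mz 0.02 torque 0.012 w 15.9
```

{"name": "servo_tool", "arguments": {
  "targets": [
    {"xyz": [-0.03,0.273,0],"angular": [0,0,4],"claw": 1.6},
    {"xyz": [-0.03,0.273,0],"angular": [0,0,4],"claw": 1.6},
    {"xyz": [0,0,0],"angular": [0,0,0],"claw": 1.6}
  ]
}}

```text
t: 9.4
eef_pos: [0.4964, -0.0799, 0.1355]
ee_rot: [3.141, -0.0, -2.704]
force: [0.1, -0.3, -0.0]
width: 0.016
gripper_force: 0.1
```

```bash
python3 -c "from h import *;rep()"
```

```text
t 9.40 yaw -154.9 r 39.5 lead 3.1 turn 124.4 mm-deg | Fx 0.1 Fy -0.3 Fz -0.0 Mz 0.02 torque -0.011 w 16.0
```

{"name": "servo_tool", "arguments": {
  "targets": [
    {"xyz": [-0.03,0.273,0],"angular": [0,0,4],"claw": 1.6},
    {"xyz": [-0.03,0.273,0],"angular": [0,0,4],"claw": 1.6},
    {"xyz": [0,0,0],"angular": [0,0,0],"claw": 1.6}
  ]
}}

```text
t: 9.7
eef_pos: [0.4949, -0.0746, 0.1355]
ee_rot: [3.141, -0.0, -2.843]
force: [-0.4, -0.1, 0.1]
width: 0.0162
gripper_force: 0.1
```

```bash
python3 -c "from h import *;rep()"
```

```text
t 9.70 yaw -162.9 r 39.5 lead 3.1 turn 132.3 mm-deg | Fx 0.4 Fy -0.0 Fz 0.1 Mz 0.02 torque -0.002 w 16.2
```

{"name": "servo_tool", "arguments": {
  "targets": [
    {"xyz": [-0.03,0.273,0],"angular": [0,0,4],"claw": 1.6},
    {"xyz": [-0.03,0.273,0],"angular": [0,0,4],"claw": 1.6},
    {"xyz": [0,0,0],"angular": [0,0,0],"claw": 1.6}
  ]
}}

```text
t: 10.0
eef_pos: [0.494, -0.0692, 0.1355]
ee_rot: [3.142, -0.0, -2.983]
force: [-0.2, -0.6, -0.2]
width: 0.0162
gripper_force: 0.1
```

```bash
python3 -c "from h import *;rep()"
```

```text
t 10.00 yaw -170.9 r 39.5 lead 3.0 turn 140.2 mm-deg | Fx 0.3 Fy -0.6 Fz -0.2 Mz 0.01 torque -0.025 w 16.2
```

{"name": "servo_tool", "arguments": {
  "targets": [
    {"xyz": [-0.03,0.273,0],"angular": [0,0,4],"claw": 1.6},
    {"xyz": [-0.03,0.273,0],"angular": [0,0,4],"claw": 1.6},
    {"xyz": [0,0,0],"angular": [0,0,0],"claw": 1.6}
  ]
}}

```text
t: 10.3
eef_pos: [0.494, -0.0646, 0.1356]
ee_rot: [-3.14, -0.0, -3.122]
force: [0.5, -6.8, -1.1]
width: 0.0156
gripper_force: 3.3
```

```bash
python3 -c "from h import *;rep()"
```

```text
t 10.30 yaw -178.9 r 39.4 lead 2.1 turn 146.9 mm-deg | Fx -0.4 Fy -6.8 Fz -1.1 Mz 0.04 torque -0.269 w 15.6
```

The force has risen to 6.8 N with the bar standing still, so the taper has been reached. Use smaller steps from here.

{"name": "servo_tool", "arguments": {
  "targets": [
    {"xyz": [-0.01,0.137,0],"angular": [0,0,2],"claw": 1.6},
    {"xyz": [0,0,0],"angular": [0,0,0],"claw": 1.6},
    {"xyz": [0,0,0],"angular": [0,0,0],"claw": 1.6}
  ]
}}

```text
t: 10.6
eef_pos: [0.4941, -0.0637, 0.1356]
ee_rot: [-3.14, -0.0, 3.128]
force: [0.8, -8.9, -0.2]
width: 0.0165
gripper_force: 4.3
```

```bash
python3 -c "from h import *;rep()"
```

```text
t 10.60 yaw 179.2 r 39.4 lead 1.8 turn 148.3 mm-deg | Fx -0.9 Fy -8.9 Fz -0.2 Mz 0.08 torque -0.349 w 16.5
```

{"name": "servo_tool", "arguments": {
  "targets": [
    {"xyz": [-0.01,0.137,0],"angular": [0,0,2],"claw": 1.6},
    {"xyz": [-0.01,0.137,0],"angular": [0,0,2],"claw": 1.6},
    {"xyz": [0,0,0],"angular": [0,0,0],"claw": 1.6},
    {"xyz": [0,0,0],"angular": [0,0,0],"claw": 1.6}
  ]
}}

```text
t: 11.0
eef_pos: [0.4943, -0.0612, 0.1356]
ee_rot: [-3.139, -0.001, 3.058]
force: [1.1, -9.4, -2.1]
width: 0.016
gripper_force: 5.0
```

```bash
python3 -c "from h import *;rep()"
```

```text
t 11.00 yaw 175.2 r 39.5 lead 1.5 turn 151.9 mm-deg | Fx -1.9 Fy -9.3 Fz -2.1 Mz 0.08 torque -0.364 w 16.0
```

The bar has started moving. r×F plus Mz gives about 0.45 N m, which matches the bite torque. The target is about 0.65 N m, some 17° further.

{"name": "servo_tool", "arguments": {
  "targets": [
    {"xyz": [-0.01,0.137,0],"angular": [0,0,2],"claw": 1.6},
    {"xyz": [-0.01,0.137,0],"angular": [0,0,2],"claw": 1.6},
    {"xyz": [-0.01,0.137,0],"angular": [0,0,2],"claw": 1.6},
    {"xyz": [0,0,0],"angular": [0,0,0],"claw": 1.6},
    {"xyz": [0,0,0],"angular": [0,0,0],"claw": 1.6}
  ]
}}

```text
t: 11.5
eef_pos: [0.4948, -0.0574, 0.1355]
ee_rot: [-3.139, -0.001, 2.954]
force: [0.8, -11.8, -1.0]
width: 0.0165
gripper_force: 5.6
```

```bash
python3 -c "from h import *;rep()"
```

```text
t 11.50 yaw 169.2 r 39.6 lead 1.2 turn 157.4 mm-deg | Fx -3.0 Fy -11.4 Fz -1.0 Mz 0.08 torque -0.450 w 16.5
```

{"name": "servo_tool", "arguments": {
  "targets": [
    {"xyz": [-0.01,0.137,0],"angular": [0,0,2],"claw": 1.6},
    {"xyz": [-0.01,0.137,0],"angular": [0,0,2],"claw": 1.6},
    {"xyz": [-0.01,0.137,0],"angular": [0,0,2],"claw": 1.6},
    {"xyz": [0,0,0],"angular": [0,0,0],"claw": 1.6},
    {"xyz": [0,0,0],"angular": [0,0,0],"claw": 1.6}
  ]
}}

```text
t: 12.0
eef_pos: [0.4957, -0.0538, 0.1354]
ee_rot: [-3.138, -0.001, 2.849]
force: [0.7, -12.1, -0.1]
width: 0.0161
gripper_force: 6.2
```

```bash
python3 -c "from h import *;rep()"
```

```text
t 12.00 yaw 163.2 r 39.7 lead 0.7 turn 162.8 mm-deg | Fx -4.2 Fy -11.4 Fz -0.1 Mz 0.13 torque -0.450 w 16.1
```

{"name": "servo_tool", "arguments": {
  "targets": [
    {"xyz": [-0.01,0.14,0],"angular": [0,0,2],"claw": 1.6},
    {"xyz": [-0.01,0.14,0],"angular": [0,0,2],"claw": 1.6},
    {"xyz": [-0.01,0.14,0],"angular": [0,0,2],"claw": 1.6},
    {"xyz": [0,0,0],"angular": [0,0,0],"claw": 1.6},
    {"xyz": [0,0,0],"angular": [0,0,0],"claw": 1.6}
  ]
}}

```text
t: 12.5
eef_pos: [0.4969, -0.0503, 0.1353]
ee_rot: [-3.137, -0.002, 2.744]
force: [-1.3, -13.8, -0.5]
width: 0.0163
gripper_force: 6.8
```

```bash
python3 -c "from h import *;rep()"
```

```text
t 12.50 yaw 157.2 r 39.8 lead 0.3 turn 168.1 mm-deg | Fx -4.1 Fy -13.3 Fz -0.5 Mz 0.17 torque -0.527 w 16.3
```

The torque is about 0.66–0.7 N m and the bar has wedged about 0.32 rad, mid-window. Back off, open and lift away.

{"name": "servo_tool", "arguments": {
  "targets": [
    {"xyz": [0,-0.27,0],"angular": [0,0,0],"claw": 1.6},
    {"xyz": [0,-0.27,0],"angular": [0,0,0],"claw": 3},
    {"xyz": [0,0,0],"angular": [0,0,0],"claw": 3},
    {"xyz": [0,0,0],"angular": [0,0,0],"claw": 3},
    {"xyz": [0,0,0],"angular": [0,0,0],"claw": 3},
    {"xyz": [0,0,-1],"angular": [0,0,0],"claw": 3},
    {"xyz": [0,0,-2],"angular": [0,0,0],"claw": 3},
    {"xyz": [0,0,-2],"angular": [0,0,0],"claw": 3},
    {"xyz": [0,0,-2],"angular": [0,0,0],"claw": 3},
    {"xyz": [0,0,-2],"angular": [0,0,0],"claw": 3},
    {"xyz": [0,0,-2],"angular": [0,0,0],"claw": 3},
    {"xyz": [0,0,-2],"angular": [0,0,0],"claw": 3},
    {"xyz": [0,0,0],"angular": [0,0,0],"claw": 3}
  ]
}}

```text
t: 13.8
eef_pos: [0.4974, -0.0526, 0.2693]
ee_rot: [3.139, 0.005, 2.739]
force: [-0.6, 0.0, -0.1]
width: 0.0297
gripper_force: 0.0
```

```bash
python3 - <<'E'
from h import *
rep()
a=grab('wrist','w4');b=grab('scene','s4')
x,y=232,190
cv2.imwrite('pics/w4b.png',np.hstack([cv2.resize(a['color'][60:310,130:380],(400,400)),cv2.resize(b['color'][y-50:y+50,x-50:x+50],(400,400),interpolation=cv2.INTER_CUBIC)]))
E
```

```text
t 13.80 yaw 156.9 r 38.5 lead -1.8 turn 165.3 mm-deg | Fx 0.6 Fy -0.2 Fz -0.1 Mz 0.02 torque -0.008 w 29.7
```

View pics/w4b.png

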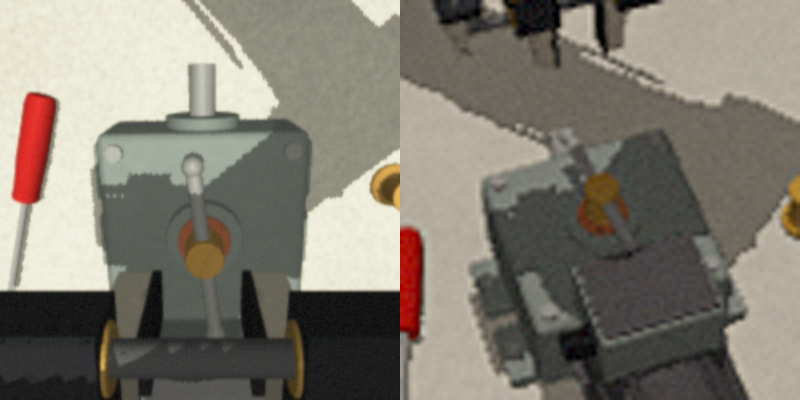

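The wrist view shows the bar released, ball at (194,165), with the fingers clear and the bystanders where they were. The force is near zero. Contact geometry and torque agree: about 0.33 rad past the bite and about 0.66 N m. Handing in.

```bash
python3 -c "from h import *;print(order.job_done())"
```

```text
the job is handed in; nothing more can be done
None
```

The plug is tightened to about 0.66 N m, roughly 0.33 rad past the bite (inside the snug window), then released with the arm clear; the torque and angle come from the force and pose readings, as I never saw the collar mark itself.

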